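# Clamp a clock movement in its assembly jig

## Robot

A 7-joint arm with a two-finger parallel gripper is mounted at the origin on the work surface; the furniture and walls round the work are solid. World frame = base frame: x ahead of the robot, y to its left, z up, the work surface at z = 0. Lengths are in m, angles in rad, forces in N, time in s.
With the tool pointing down it reaches from about 0.4 to 0.85 m from the base axis. Payload 10.4 kg.
Tool frame: the origin (TCP) lies on the centre line of the jaws, within the pads' length; the fingertips stand 17 mm ahead of it and the grasp point (between the pads) lies 2 mm behind it (manip.tcp_to_tips is the distance from the TCP to the fingertips, in m); z points along the fingers, x is the direction in which the jaws open and shut, and the axes are right-handed (so a half turn about z gives the same grasp; the last joint's range is limited). The gripper opens to 85 mm and grips with 20 to 120 N. Pads are 22 mm wide; open, the fingers measure 114 mm over their backs; the gripper's body (76 mm by 85 mm) begins 54 mm behind the grasp point. The pads swing forward as they close: fully open they stand 13 mm farther back than shut.
Start: joints at [-1.183, 0.332, -0.065, 1.46, 0.022, 1.35, -0.088], TCP at [0.25, 0.573, 0.248] pointing down, gripper open.
Joint ranges: [-2.6, 2.6], [-0.5, 2.12], [-1.47, 1.34], [0.16, 2.42], [-1.27, 4.41], [0.06, 2.06], [-2.6, 2.6]. Speed limits (rad/s): [2.22, 2.22, 2.79, 2.79, 3.14, 3.14, 3.14].

## Interface

Orientations are given as a unit quaternion [x, y, z, w].
In Python, from workcell import manip gives the robot as it stands.
- The arm moves only by the shell command python3 -m pendant 'ROWS' [FORCE]. ROWS is JSON, a list of rows, each a list of 3 entries, a list of its own where there are three numbers: the shift along the world's x, y, z in cm, then the turn, a rotation vector about the world's x, y, z in degrees, then the closure in counts, from 0 (fully open) to 255 (shut). A call has 1 to 12 rows; each row shifts and turns the pose as measured when the row begins; what a row does not reach is not made up. A row lasts 1/8 s, in which the tool goes at most 62.5 mm and 10.7 degrees, less where a joint would pass 70% of its speed; a pose out of reach is approached as far as the arm can. A call is refused whole if a number of a shift passes 6.25 or a number of a turn 10.7, either way. A call with a gripper value outside its range is refused whole. The fingers move at their own pace and stop on an object; FORCE is the grip in N (left out, the last holds). Time passes only in rows, so rows that do not move let the fingers close. It gives the time, the measured TCP pose, the force and the opening at its end, in the units of the state.
- manip.get_obs(): the state, without advancing time (a new reading comes with each control period).
- manip.camera(name): name is "side" or "top"; returns a dict with "pixels" (480x640x3 uint8, red, green, blue), "range_z" (480x640 float32, m along the optical axis (not along the pixel's ray), 0 where there is no reading), "K" (3x3 intrinsics, pixels), "origin" and "rotation" of the camera in the world. Camera axes: x right, y down, z forward; pixel columns grow to the right and rows downward; lengths in m; the calibration is good to about 2 mm. A picture is of the moment at which its call begins.
- manip.hand_in(): hands the job in, once; it reports no verdict.
The state is a dict: "clock": time; "joint_pos": joint angles; "joint_velocities": joint speeds; "tau": joint torques, N m; "position": TCP position; "ee_rot": TCP orientation; "ft_force": force on the tool from outside, world axes, zero at the start; "torque": the same for the moment, N m; "grip_width": opening from 0.0 (shut) to 1.0 (fully open).
Only numpy, scipy, OpenCV 4.12 (cv2) and the standard library are available. Lean on these libraries where they do the work, as an engineer would, in place of code of your own. Each camera call takes 0.05 s, during which the arm holds its last target.

## Task

On the assembly jig, push the black clock movement along the plate fully home into its nest, against the back stop. Then push the clamp's red lever over past its dead point until it snaps into lock and the clamp presses the movement down. Only push with the fingers: do not lift or tip the movement, and leave the loose things round the jig alone.

Things in the scene. Friction and masses are not known exactly. Their poses are not given: they have to be found in the camera images.
- jig: Assembly jig, fixed to the bench: an aluminium plate 250 (x) x 110 (y) x 10 mm, origin at the centre of its underside. Its x axis runs along the plate from the open mouth of the nest (-x end) past the back stop to the steel toggle clamp (+x end); z is up. Its place and yaw differ from run to run.
- nest (a point): Where the middle of the movement's underside sits when fully home: on the plate's top, 50 mm to the -x side of the jig's origin, axes as the jig's. Black rails 59.6 mm apart and 16 mm high flank it from 29 mm before to 29 mm behind; they flare outward for 31 mm more at the mouth (-x). The back stop's face is 28.5 mm to +x. The home movement's front face is 28 mm to -x.
- movement_center (a point): Clock movement: a loose black square box 56 x 56 x 15 mm with an off-centre brass shaft on top (32 mm high in all), the shaft on the side toward the nest's mouth. This point is on the box's vertical middle line, 8 mm above its underside; axes along its sides. It starts in the mouth of the nest on the 10 mm plate, 35 to 50 mm short of home, slightly askew.
- lever (a joint): Swing of the clamp's red lever (rad): 0 = open, leaning back 0.75 from upright, away from the nest; grows as it is pushed toward the nest (jig -x); upright at 0.75, locked at its stop at 1.20. Sprung over centre, dead point at about 0.70: let go before it, the lever springs back to 0; past it, it snaps to 1.20 by itself. Pushing at the ball takes 4 to 5 N at first, less toward the dead point.
- lever_knob (a point): Centre of the red ball, 28 mm in diameter, on the lever's end, 118 mm from the lever's pivot (about 136 mm above the bench when open, 168 mm when upright). Below the ball the lever is a 19 mm round red grip.
- lever_pivot (a point): The lever's pivot, on the jig's middle line 42 mm to the +x side of the jig's origin, 50 mm above the bench. The pivot axis is the jig's y axis.
- plunger_tip (a point): Middle of the underside of the clamp's 11 mm rubber plunger tip, on the clamp arm's end. High up while the lever is open; the lever brings it down, and when locked it presses on the movement's box between shaft and back stop. With the clamp closed first, it bars the movement's way home.
- movement: The same clock movement; origin at the centre of its underside.
- plunger: The sprung rubber-tipped plunger of the clamp.
- cell: Loose red and yellow battery cell, 27 mm across, 50 mm high, standing; bystander.
- blue_screwdriver: Loose blue screwdriver, 140 mm long, lying; bystander.
- spare_movement: Loose spare clock movement like the one in the jig, lying on the bench; bystander.
- wood_block: Loose wooden push block, 45 x 60 x 35 mm; bystander.
Mind the look-alikes: they are no part of the job. What is shaped like the movement but blue or purple is not meant.

How it is judged:
By the outcome, as a careful person would: the job done as asked, in the order asked, and still so for the second after the job is handed in, with the robot touching nothing.
It also fails if it takes over 53 s, if anything falls off the work surface, if the arm or the gripper's body presses on something with over 40 N, if the wrist force passes 120 N, or if a joint passes its speed limit or range.

## Working session

There is one attempt and no reset: what is moved stays moved. The work goes in short steps, Python scripts to look and compute and a shell command to move; the robot and the scene stay as the last step left them, time stands still between calls to the robot, and variables do not carry over. Pictures are saved under pics/ and viewed, and the job is handed in when it is done.

```bash
mkdir -p pics; ls; python3 - <<'E'
from workcell import manip
import cv2,numpy as np
o=manip.get_obs();print(o)
for n in("side","top"):
    c=manip.camera(n);cv2.imwrite(f"pics/{n}0.png",c["pixels"][:,:,::-1]);np.savez(f"{n}0.npz",**c);print(c["K"],c["origin"],c["rotation"])
E
```

```text
pics
{'clock': 0.0, 'joint_pos': array([-1.1825626 ,  0.3328794 , -0.06468421,  1.46094621,  0.02158738,
        1.34990417, -0.08849057]), 'joint_velocities': array([-0.00153252, -0.00041072,  0.0008188 , -0.00090705,  0.00123641,
       -0.00186358,  0.00062002]), 'tau': array([-2.65877734e-04, -6.25419903e+01,  4.89259965e-02, -3.91613495e+01,
        1.60443439e-02,  9.69588174e-03,  5.84048462e-05]), 'position': array([0.24947587, 0.57266282, 0.24750884]), 'ee_rot': array([ 8.36469170e-01,  5.48013511e-01, -5.86211003e-04,  4.19987301e-04]), 'ft_force': array([-0.97835342,  0.1936072 ,  0.34257619]), 'torque': array([0.05743883, 0.02989265, 0.02794376]), 'grip_width': 0.9988408201049559}
[[596.82157382   0.         316.57853962]
 [  0.         596.82157382 229.42380697]
 [  0.           0.           1.        ]] [0.30812168 1.11222903 0.6951025 ] [-0.04644361  0.85141316 -0.52109082  0.03745626]
[[441.89484533   0.         308.07374862]
 [  0.         441.89484533 239.17470282]
 [  0.           0.           1.        ]] [ 0.27015964 -0.02006795  1.096303  ] [-0.66510564  0.73949606 -0.07690398  0.06975559]
```

View pics/side0.png

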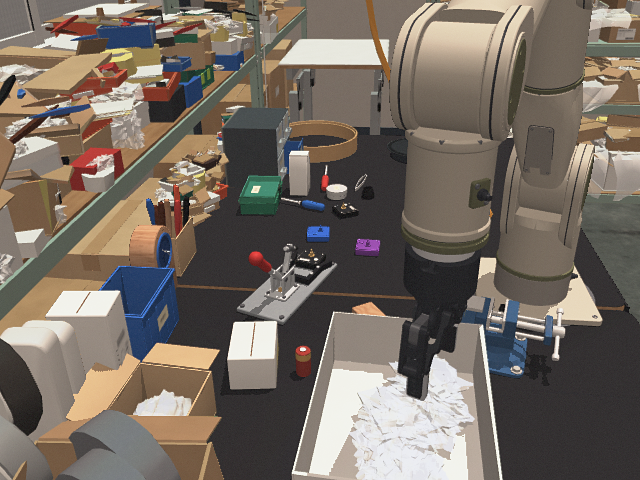

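View pics/top0.png

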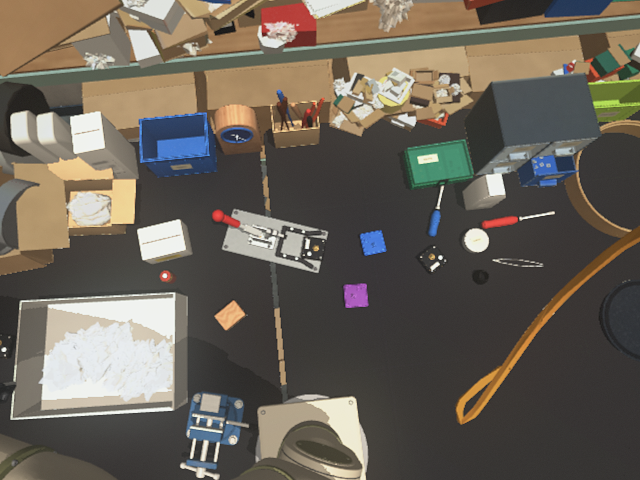

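The side view shows the jig at about (288,285), with the red ball at (256,259) and the black movement at (312,258). In the top view the plate runs from (228,230) to (325,255), the ball is at (218,216) and the movement near (313,247). Next I'll zoom in and measure.

```bash
cat > h.py <<'E'
import numpy as np,cv2
from scipy.spatial.transform import Rotation as R
def rot(c):
    r=np.array(c["rotation"]);return R.from_quat(r).as_matrix() if r.size==4 else r
def pts(c):
    K=c["K"];v,u=np.mgrid[:480,:640];z=c["range_z"]
    P=np.stack([(u-K[0,2])/K[0,0]*z,(v-K[1,2])/K[1,1]*z,z],-1)
    return P@rot(c).T+c["origin"]
def ray(c,u,v,h):
    K=c["K"];d=rot(c)@np.array([(u-K[0,2])/K[0,0],(v-K[1,2])/K[1,1],1]);o=c["origin"]
    return o+d*(h-o[2])/d[2]
def proj(c,p):
    q=rot(c).T@(np.array(p)-c["origin"]);return (c["K"]@q)[:2]/q[2]
E
python3 - <<'E'
from h import *
for n,(a,b,x,y) in dict(top=(200,195,140,90),side=(225,225,130,105)).items():
    c=np.load(n+"0.npz");im=c["pixels"][b:b+y,a:a+x,::-1]
    cv2.imwrite(f"pics/{n}0z.png",cv2.resize(im,None,fx=5,fy=5,interpolation=cv2.INTER_CUBIC))
    P=pts(c);im=c["pixels"].astype(int);h=P[...,2]
    m=np.zeros((480,640),bool);m[b:b+y,a:a+x]=1
    red=m&(im[...,0]>130)&(im[...,1]<70)&(im[...,2]<70)
    print(n,"red",red.sum());v,u=np.nonzero(red)
    print(" high pts",P[red][np.argsort(-P[red][:,2])[:8]].round(4).tolist())
    pl=m&(abs(h-.010)<.005)&(im.min(-1)>90)
    pl=cv2.morphologyEx(pl.astype(np.uint8),cv2.MORPH_OPEN,np.ones((2,2)))>0
    q=P[pl];print(" plate n",len(q),"h",np.median(q[:,2]));print(" rect",cv2.minAreaRect((q[:,:2]*1000).astype(np.float32)))
    for lo in(.005,.0,.02):
        pass
E
```

```text
top red 198
 high pts [[0.2702, -0.0201, 1.0963], [0.2702, -0.0201, 1.0963], [0.5531, 0.1514, 0.1514], [0.5516, 0.1562, 0.1504], [0.552, 0.1585, 0.1497], [0.5477, 0.161, 0.1497], [0.5534, 0.1474, 0.149], [0.5385, 0.1574, 0.1483]]
 plate n 2458 h 0.0094318604666076
 rect ((433.1605529785156, 57.71094512939453), (257.6488342285156, 253.16500854492188), 70.0060806274414)
side red 119
 high pts [[0.3081, 1.1122, 0.6951], [0.5401, 0.1595, 0.1511], [0.5506, 0.164, 0.151], [0.5486, 0.1556, 0.1507], [0.5468, 0.155, 0.1504], [0.5432, 0.1544, 0.1503], [0.548, 0.1584, 0.1501], [0.5526, 0.1548, 0.15]]
 plate n 1793 h 0.009796253585846793
 rect ((459.56036376953125, 529.9230346679688), (199.53369140625, 1186.69384765625), 5.033242225646973)
```

```bash
python3 - <<'E'
from h import *
c=np.load("top0.npz");P=pts(c)
print(P[238:262:2,290:332:2,2].__mul__(1000).round().astype(int))
E
```

```text
[[ 9 10  6  9  7 10 12 22 27 26 25 26 23 26 24 25  5 11  7 -3 -1]
 [11  9 10  7 10 11  6 20 19 27 28 22 25 26 26 24 25 27  8  1  2]
 [12 11  7  7  7 12  8 24 26 29 28 26 30 24 25 27 28 22 -1 -3  0]
 [11  6  6 12 13  8  8 25 25 26 25 25 21 26 23 27 24 26  0 -1  1]
 [11 12 10  9 10 11  4 23 22 22 23 27 20 33 22 24 25 23 -4  1 -1]
 [ 8 10  8 11 13 13  9 23 28 23 26 26 27 40 28 25 23 26 -1  0  1]
 [ 8  8 11  7  7  9 24 24 22 25 25 26 26 27 27 22 19 22 -2 -1  0]
 [13  8  8  9 10 13 21 24 24 27 26 25 25 26 25 26 27 22 -4 -4 -4]
 [10  9 10 10 12  9 27 29 24 29 31 25 24 24 23 26 28 22 -1 -1 -1]
 [30 23 24  7  8 11 27 23 28 31 23 26 28 24 31 29 29 -1  2 -3 -1]
 [27 26 26 24 23 27 22 24 23 25 23 23 25 23 25 25 28 -4  1 -2  2]
 [ 9 18 25 21 25 23 25 23  9  9 10  9 11 17 23 24 23  0 -1  0 -2]]
```

View pics/top0z.png

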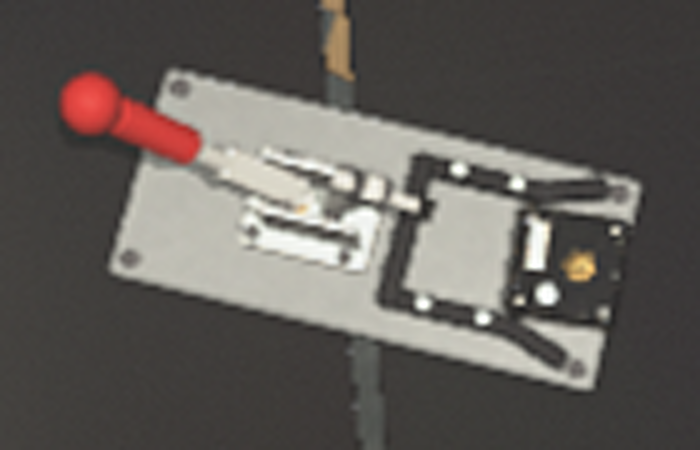

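View pics/side0z.png

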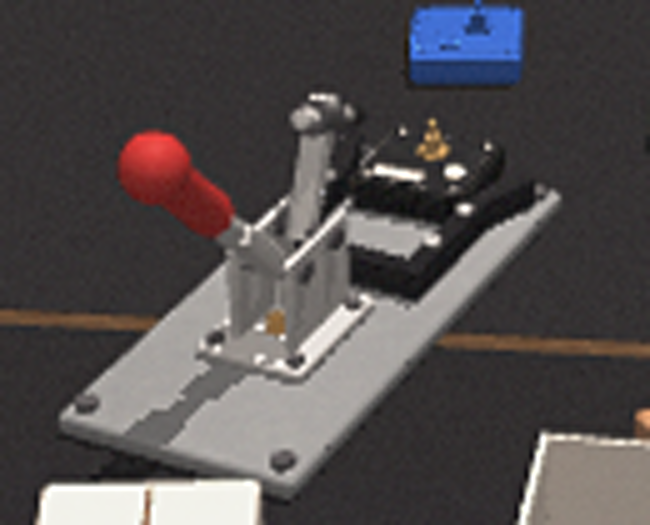

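The zoomed top view shows the plate corners at zoom pixels (170,68), (640,180), (595,390) and (108,270). The movement's top runs from (520,208) to (607,325), with the shaft at (580,265). The lever is open, and the clamp arm is raised in the side view.

```bash
python3 - <<'E'
from h import *
c=np.load("top0.npz");P=pts(c);im=c["pixels"].astype(int);h=P[...,2]
# plate mask by height (above bench) inside crop
m=np.zeros((480,640),np.uint8);s=np.s_[205:276,218:332]
g=im.min(-1)>85; m[s]=((g&(h<.02)&(h>0))[s])
m=cv2.morphologyEx(m,cv2.MORPH_CLOSE,np.ones((3,3)));n,l,st,_=cv2.connectedComponentsWithStats(m);k=1+np.argmax(st[1:,4]);m=(l==k)
v,u=np.nonzero(m);X=np.array([ray(c,a,b,.01)[:2]*1000 for a,b in zip(u,v)],np.float32)
print("plate rect",cv2.minAreaRect(X), cv2.boxPoints(cv2.minAreaRect(X)).round(1).tolist())
for z in [(170,68),(640,180),(595,390),(108,270)]:
    print("corner",(ray(c,z[0]/5+200-.4,z[1]/5+195-.4,.01)*1000).round(1))
for z in [(520,208),(630,228),(607,325),(503,305)]:
    print("box",(ray(c,z[0]/5+200-.4,z[1]/5+195-.4,.025)*1000).round(1))
print("shaft",(ray(c,580/5+200-.4,265/5+195-.4,.04)*1000).round(1))
cs=np.load("side0.npz")
K=[]
for cc,s in((c,np.s_[205:235,205:230]),(cs,np.s_[245:275,240:275])):
    i=cc["pixels"].astype(int)[s];r=((i[...,0]>1.8*i[...,1])&(i[...,0]>90)).astype(np.uint8)
    d=cv2.distanceTransform(cv2.resize(r,None,fx=8,fy=8,interpolation=0),cv2.DIST_L2,5);_,mx,_,lo=cv2.minMaxLoc(d)
    uu,vv=lo[0]/8-.5+s[1].start,lo[1]/8-.5+s[0].start;print("ball px",uu,vv,mx/8)
    o=cc["origin"];dd=ray(cc,uu,vv,.1)-o;K.append((o,dd/np.linalg.norm(dd)))
A=sum(np.eye(3)-np.outer(d,d) for o,d in K);b=sum((np.eye(3)-np.outer(d,d))@o for o,d in K);k=np.linalg.solve(A,b)
print("ball",k,[np.linalg.norm(np.cross(k-o,d)) for o,d in K])
E
```

```text
plate rect ((484.61102294921875, 47.622650146484375), (250.45794677734375, 67.29376983642578), 70.06298065185547) [[410.29998779296875, -58.599998474121094], [473.5, -81.5999984741211], [558.9000244140625, 153.89999389648438], [495.70001220703125, 176.8000030517578]]
corner [598.7 137.   10. ]
corner [515.1 -94.6  10. ]
corner [411.5 -60.3  10. ]
corner [497.3 175.3  10. ]
box [503.8 -32.8  25. ]
box [488.  -85.9  25. ]
box [440.8 -69.1  25. ]
box [456.1 -19.4  25. ]
shaft [469.2 -58.7  40. ]
ball px 217.875 215.125 5.8730621337890625
ball px 255.25 257.5 6.566473484039307
ball [0.54733968 0.15465202 0.13838428] [np.float64(0.00013988294906672972), np.float64(0.0001398829490665948)]
```

Every check agrees:
- The plate measures about 249 x 109 mm. Its centre is (505.7, 39.4) mm and its yaw 70.1°.
- The ball predicted from the plate is (547, 154, 136) mm; I measured (547, 155, 138).
- The movement is 47 mm short of home and about 3° askew.

I'll approach the mouth with the jaws set along jig y and part-closed, so the two fingers square the box up as they push.

```bash
python3 -m pendant '[[[1.7,-5.6,0],[0,0,-7.2],195],[[1.7,-5.6,0],[0,0,-7.2],195],[[1.7,-5.6,0],[0,0,-7.2],195],[[1.7,-5.6,0],[0,0,-7.2],195],[[1.7,-5.6,0],[0,0,-7.2],195],[[1.7,-5.6,0],[0,0,-7.2],195],[[1.7,-5.6,0],[0,0,-7.2],195],[[1.7,-5.6,0],[0,0,-7.2],195],[[1.7,-5.6,0],[0,0,-7.2],195],[[1.7,-5.6,0],[0,0,-7.2],195],[[1.7,-5.6,0],[0,0,-7.2],195],[[1.7,-5.6,0],[0,0,-7.2],195]]'
cat > st.py <<'E'
from workcell import manip
from h import *
o=manip.get_obs();p=o["position"]*1000;M=R.from_quat(o["ee_rot"]).as_matrix()
a=np.radians(70.06);ex=np.array([np.cos(a),np.sin(a)]);ey=np.array([-ex[1],ex[0]])
d=p[:2]-[488.6,-7.65]
print("t",round(o["clock"],2),"p",p.round(1),"nest xy",(d@ex).round(1),(d@ey).round(1),"toolx yaw",np.degrees(np.arctan2(M[1,0],M[0,0])).round(2),"z",M[:,2].round(3),"F",o["ft_force"].round(1),"w",round(o["grip_width"],3))
E
python3 st.py
```

```text
clock: 1.6
position: [0.4524, -0.1191, 0.2438]
ee_rot: [0.981, -0.194, -0.002, -0.002]
ft_force: [1.0, 0.9, -0.2]
grip_width: 0.239
t 1.6 p [ 452.4 -119.1  243.8] nest xy -117.1 -4.0 toolx yaw -22.33 z [-0.002  0.005 -1.   ] F [ 1.   0.9 -0.2] w 0.239
```

```bash
python3 - <<'E'
from h import *
c=np.load("top0.npz")
for n,u,v in(("blue",372,243),("purple",356,295)): print(n,ray(c,u,v,.015).round(3))
E
```

```text
blue [ 0.471 -0.201  0.015]
purple [ 0.347 -0.145  0.015]
```

```bash
python3 -m pendant '[[[0.2,1.75,-3],[0,0,2.4],195],[[0,0,-6],[0,0,0],195],[[0,0,-6],[0,0,0],195],[[0,0,-3.5],[0,0,0],195],[[0,0,0],[0,0,0],195]]'; python3 st.py
```

```text
clock: 2.22
position: [0.454, -0.1068, 0.0543]
ee_rot: [0.984, -0.178, -0.0, -0.001]
ft_force: [-1.0, 0.6, -0.1]
grip_width: 0.236
t 2.23 p [ 454.  -106.8   54.3] nest xy -105.0 -1.2 toolx yaw -20.5 z [-0.     0.003 -1.   ] F [-1.   0.6 -0.1] w 0.236
```

```bash
python3 -m pendant '[[[-0.1,0.05,-2.3],[0,0,0.5],195],[[0,0,0],[0,0,0],195]]'; python3 st.py; python3 - <<'E'
from workcell import manip
from h import *
for n,(a,b,x,y) in dict(top=(230,195,140,100),side=(240,190,130,105)).items():
    c=manip.camera(n);cv2.imwrite(f"pics/{n}1z.png",cv2.resize(c["pixels"][b:b+y,a:a+x,::-1],None,fx=5,fy=5,interpolation=cv2.INTER_CUBIC))
E
```

```text
clock: 2.48
position: [0.4544, -0.1063, 0.0335]
ee_rot: [0.985, -0.174, 0.001, -0.002]
ft_force: [-1.1, -0.5, 1.2]
grip_width: 0.229
t 2.48 p [ 454.4 -106.3   33.5] nest xy -104.4 -1.5 toolx yaw -19.99 z [ 0.002  0.003 -1.   ] F [-1.1 -0.5  1.2] w 0.229
```

View pics/side1z.png

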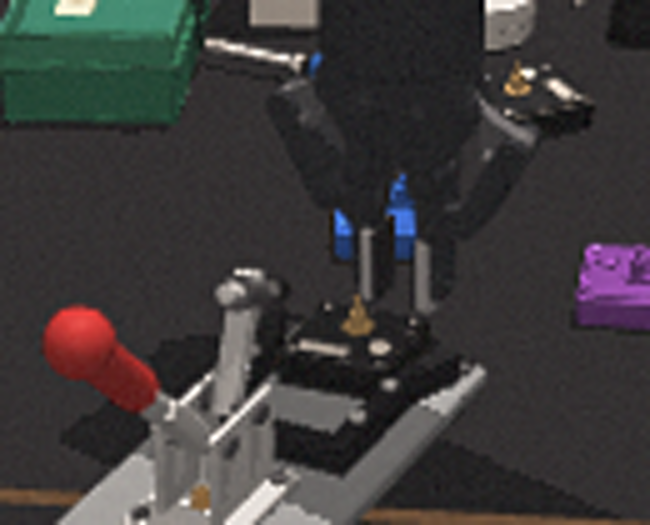

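View pics/top1z.png

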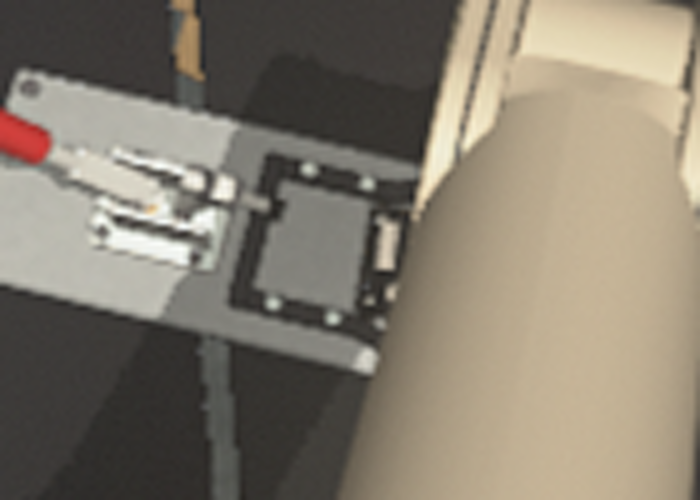

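The side view shows both fingers low and just behind the movement's mouth face, with the tips at (370,290) and (425,305), centred on the box. I'll start the push.

```bash
python3 -m pendant '[[[0.2,0.99,-0.2],[0,0,0],195],[[0.3,0.75,0],[0,0,0],195],[[0.2,0.56,0],[0,0,0],195],[[0.2,0.56,0],[0,0,0],195],[[0.2,0.56,0],[0,0,0],195]]'; python3 st.py
```

```text
clock: 3.2
position: [0.4696, -0.0696, 0.0357]
ee_rot: [0.985, -0.174, 0.004, -0.003]
ft_force: [-0.4, -0.6, 0.2]
grip_width: 0.237
t 3.2 p [469.6 -69.6  35.7] nest xy -64.7 -3.3 toolx yaw -19.99 z [ 0.01   0.004 -1.   ] F [-0.4 -0.6  0.2] w 0.237
```

```bash
python3 -m pendant '[[[0,0.5,-0.3],[0,0,0],195],[[0.05,0.5,-0.2],[0,0,0],195],[[0.2,0.5,-0.1],[0,0,0],195]]'; python3 st.py; python3 - <<'E'
from workcell import manip
from h import *
for n,(a,b,x,y) in dict(top=(230,195,140,100),side=(240,190,130,105)).items():
    c=manip.camera(n);cv2.imwrite(f"pics/{n}2z.png",cv2.resize(c["pixels"][b:b+y,a:a+x,::-1],None,fx=5,fy=5,interpolation=cv2.INTER_CUBIC))
E
```

```text
clock: 3.58
position: [0.4721, -0.0538, 0.0292]
ee_rot: [0.985, -0.174, 0.004, -0.003]
ft_force: [-0.5, -0.2, 0.5]
grip_width: 0.234
t 3.58 p [472.1 -53.8  29.2] nest xy -49.0 -0.3 toolx yaw -20.01 z [ 0.009  0.004 -1.   ] F [-0.5 -0.2  0.5] w 0.234
```

View pics/side2z.png

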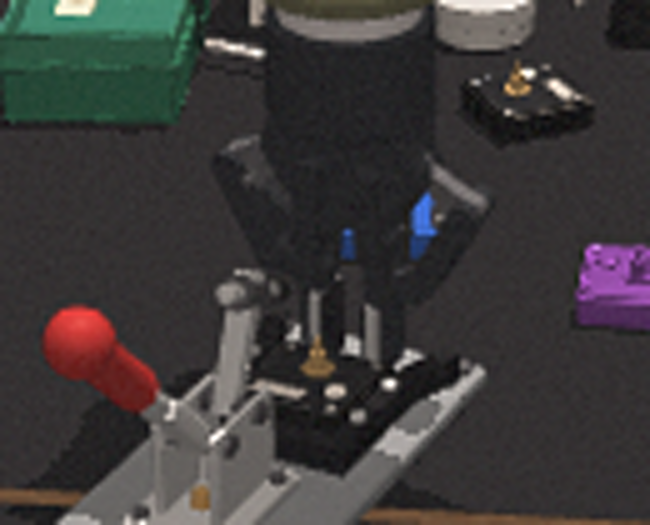

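View pics/top2z.png

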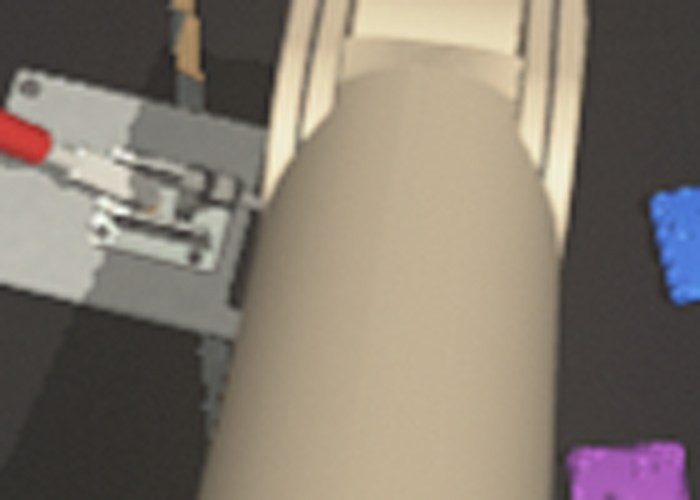

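The side view shows the box sliding squarely between the rails, shaft at (318,358), about 10 mm short of home. I'll continue in small steps and watch the force.

```bash
python3 -m pendant '[[[0.12,0.38,0.05],[0,0,0],195],[[0.12,0.36,0],[0,0,0],195],[[0,0,0],[0,0,0],195]]'; python3 st.py;  python3 -m pendant '[[[0.1,0.28,0],[0,0,0],195],[[0.05,0.15,0],[0,0,0],195]]'; python3 st.py
```

```text
clock: 4.05
position: [0.475, -0.0456, 0.0298]
ee_rot: [0.985, -0.173, 0.004, -0.003]
ft_force: [0.2, -1.2, 0.6]
grip_width: 0.237
t 4.05 p [475.  -45.6  29.8] nest xy -40.3 -0.2 toolx yaw -19.97 z [ 0.01   0.004 -1.   ] F [ 0.2 -1.2  0.6] w 0.237
clock: 4.3
position: [0.4752, -0.045, 0.0298]
ee_rot: [0.985, -0.175, 0.004, -0.001]
ft_force: [-2.8, -4.8, 3.8]
grip_width: 0.235
t 4.3 p [475.2 -45.   29.8] nest xy -39.7 -0.1 toolx yaw -20.13 z [ 0.007  0.    -1.   ] F [-2.8 -4.8  3.8] w 0.235
```

```bash
python3 -m pendant '[[[0.1,0.3,0],[0,0,0],195],[[0.15,0.4,0],[0,0,0],195],[[0.15,0.4,0],[0,0,0],195]]'; python3 st.py;  python3 -m pendant '[[[0,0,0],[0,0,0],195],[[-0.1,-0.3,0],[0,0,0],195],[[-0.3,-0.9,0.3],[0,0,0],195]]'; python3 st.py
```

```text
clock: 4.68
position: [0.4752, -0.0447, 0.0297]
ee_rot: [0.984, -0.179, 0.001, 0.005]
ft_force: [-8.3, -15.3, 10.0]
grip_width: 0.235
t 4.67 p [475.2 -44.7  29.7] nest xy -39.4 -0.0 toolx yaw -20.63 z [ 0.   -0.01 -1.  ] F [ -8.3 -15.3  10. ] w 0.235
clock: 5.05
position: [0.4709, -0.0574, 0.0327]
ee_rot: [0.984, -0.179, 0.001, 0.005]
ft_force: [0.8, -0.1, -0.3]
grip_width: 0.235
t 5.05 p [470.9 -57.4  32.7] nest xy -52.8 -0.4 toolx yaw -20.64 z [-0.   -0.01 -1.  ] F [ 0.8 -0.1 -0.3] w 0.235
```

The box is solid against the stop: about 17 N with no further motion. I'll back off, rise, and check both the seating and the clear space behind the lever.

```bash
python3 -m pendant '[[[-0.5,-1.5,1],[0,0,0],195],[[0,0,6],[0,0,0],200],[[0,0,6],[0,0,0],255],[[0,0,6],[0,0,0],255],[[4,3,2],[0,0,0],255],[[4.5,5,0],[0,0,0],255],[[2,6,0],[0,0,0],255],[[0,6,0],[0,0,0],255],[[0,6,0],[0,0,0],255],[[0,0,0],[0,0,0],255]]'; python3 st.py; python3 - <<'E'
from workcell import manip
from h import *
for n,(a,b,x,y) in dict(top=(200,180,140,100),side=(225,190,130,105)).items():
    c=manip.camera(n);np.savez(n+"3.npz",**c);cv2.imwrite(f"pics/{n}3.png",c["pixels"][:,:,::-1]);cv2.imwrite(f"pics/{n}3z.png",cv2.resize(c["pixels"][b:b+y,a:a+x,::-1],None,fx=5,fy=5,interpolation=cv2.INTER_CUBIC))
c=np.load("top0.npz");P=pts(c)
# what stands high in region behind lever
m=(P[...,0]>.4)&(P[...,0]<.75)&(P[...,1]>.17)&(P[...,1]<.5)&(P[...,2]>.03)&(P[...,2]<.4)
v,u=np.nonzero(m)
for y0 in np.arange(.17,.5,.03):
    q=P[m&(P[...,1]>y0)&(P[...,1]<y0+.03)]
    if len(q):print(y0.round(2),len(q),q.min(0).round(3),q.max(0).round(3))
E
```

```text
clock: 6.3
position: [0.5678, 0.1796, 0.2587]
ee_rot: [0.983, -0.186, 0.006, 0.002]
ft_force: [0.2, -0.8, -0.3]
grip_width: 0.002
t 6.3 p [567.8 179.6 258.7] nest xy 203.1 -10.6 toolx yaw -21.41 z [ 0.01  -0.006 -1.   ] F [ 0.2 -0.8 -0.3] w 0.002
0.17 290 [0.701 0.17  0.03 ] [0.75  0.2   0.121]
0.2 189 [0.702 0.2   0.031] [0.708 0.23  0.12 ]
0.23 379 [0.49 0.23 0.03] [0.709 0.26  0.12 ]
0.26 635 [0.485 0.26  0.03 ] [0.709 0.29  0.12 ]
0.29 770 [0.425 0.29  0.03 ] [0.709 0.32  0.12 ]
0.32 648 [0.478 0.32  0.03 ] [0.75 0.35 0.12]
0.35 730 [0.478 0.35  0.03 ] [0.739 0.38  0.199]
0.38 1539 [0.566 0.38  0.03 ] [0.75  0.41  0.203]
0.41 1017 [0.563 0.41  0.03 ] [0.75  0.44  0.204]
0.44 919 [0.565 0.44  0.03 ] [0.749 0.47  0.204]
0.47 1283 [0.4   0.47  0.031] [0.75  0.5   0.219]
```

View pics/top3.png

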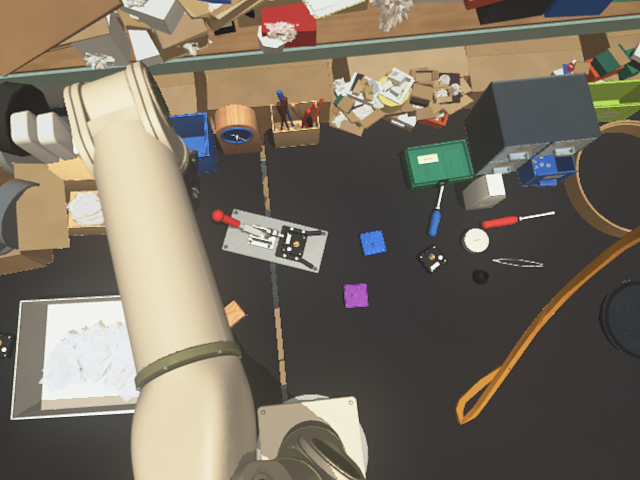

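View pics/side3z.png

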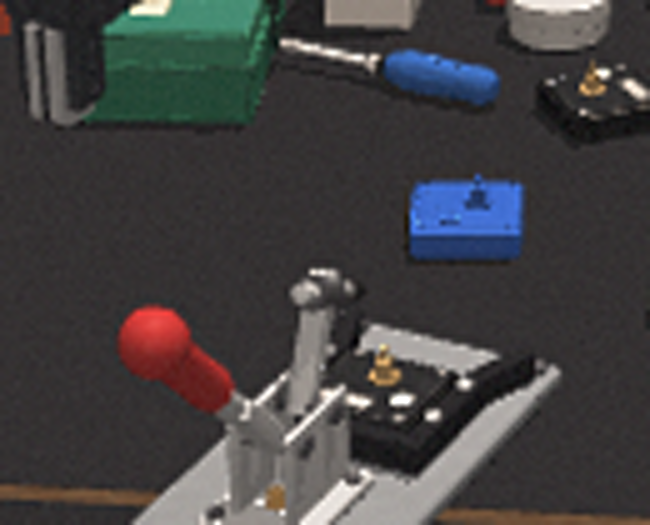

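```bash
python3 - <<'E'
from h import *
c=np.load("top3.npz")
cv2.imwrite("pics/top3zz.png",cv2.resize(c["pixels"][218:278,268:338,::-1],None,fx=10,fy=10,interpolation=cv2.INTER_CUBIC))
a=np.radians(70.06);ex=np.array([np.cos(a),np.sin(a)]);ey=np.array([-ex[1],ex[0]]);n=np.array([488.6,-7.65])
def ov(x,y,z): 
    q=n+x*ex+y*ey; return ((proj(c,[q[0]/1e3,q[1]/1e3,z/1e3])-[268,218]+.5)*10).round()
print("expected home corners",[ov(x,y,25).tolist() for x,y in((-28,-28),(-28,28),(28,28),(28,-28))])
E
```

```text
expected home corners [[403.0, 176.0], [349.0, 392.0], [128.0, 339.0], [185.0, 124.0]]
```

View pics/top3zz.png

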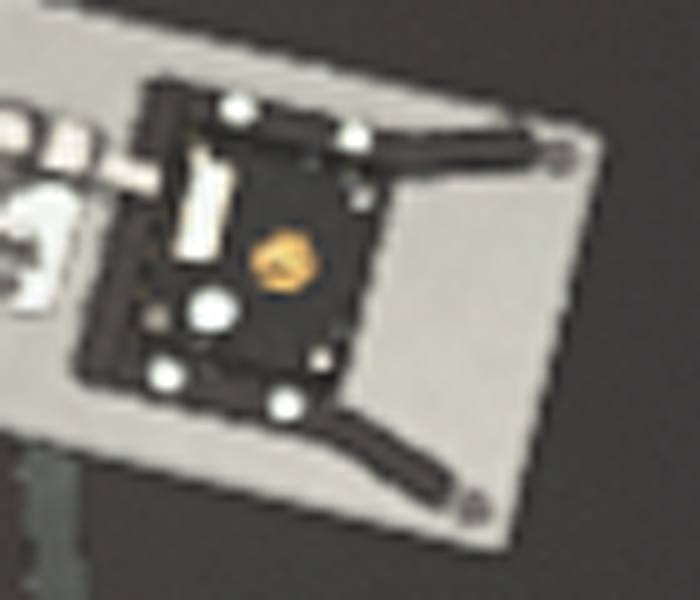

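The zoomed top view shows the box's front edge from (390,185) to (345,395), within about 1 px of the predicted home edge, and the box lies square between the rails. It is home. Next I'll go behind the ball.

```bash
python3 -m pendant '[[[-0.7,1.2,0],[0,0,1.3],255],[[0,0,0],[0,0,0],255],[[0,0,-5],[0,0,0],255],[[0,0,-5],[0,0,0],255],[[0,0,-1.5],[0,0,0],255],[[0,0,0],[0,0,0],255]]'; python3 st.py
```

```text
clock: 7.15
position: [0.5632, 0.1801, 0.1456]
ee_rot: [0.983, -0.182, 0.009, 0.001]
ft_force: [0.6, 0.2, -0.1]
grip_width: -0.002
t 7.15 p [563.2 180.1 145.6] nest xy 201.9 -6.1 toolx yaw -20.92 z [ 0.017 -0.005 -1.   ] F [ 0.6  0.2 -0.1] w -0.002
```

```bash
python3 -m pendant '[[[-0.65,0.45,-0.3],[0,0,0.8],255],[[0,0,0],[0,0,0],255]]'; python3 st.py; python3 - <<'E'
from workcell import manip
from h import *
c=manip.camera("side");a,b,x,y=(195,160,160,120);cv2.imwrite("pics/side4z.png",cv2.resize(c["pixels"][b:b+y,a:a+x,::-1],None,fx=5,fy=5,interpolation=cv2.INTER_CUBIC))
E
```

```text
clock: 7.4
position: [0.5578, 0.1853, 0.1456]
ee_rot: [0.985, -0.174, 0.01, -0.001]
ft_force: [0.3, 0.3, -0.1]
grip_width: 0.002
t 7.4 p [557.8 185.3 145.6] nest xy 205.0 0.8 toolx yaw -20.07 z [ 0.02  -0.003 -1.   ] F [ 0.3  0.3 -0.1] w 0.002
```

View pics/side4z.png

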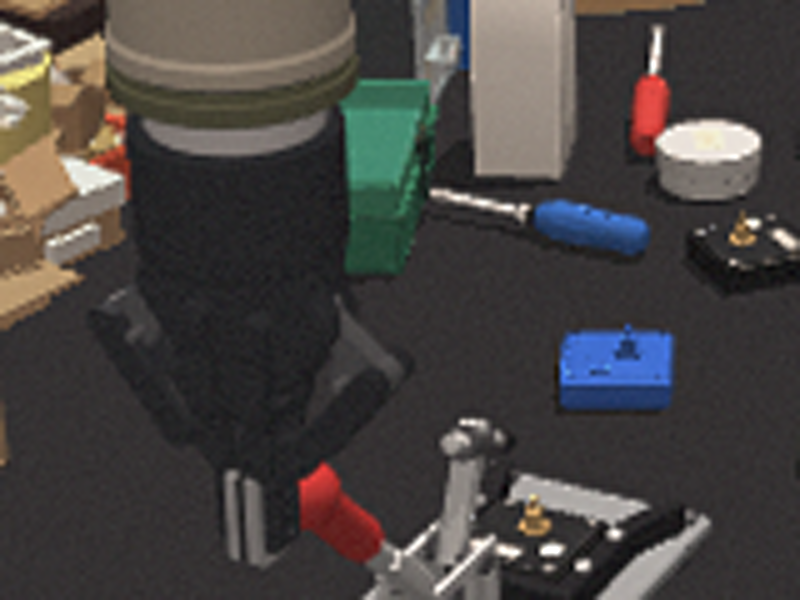

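The side view shows the closed fingers directly behind the red ball, with the tips at about (255,555), below the ball's centre. I'll push the lever toward the nest.

```bash
python3 -m pendant '[[[-0.4,-1,0],[0,0,0],255],[[-0.4,-1,0],[0,0,0],255],[[-0.4,-1,0.1],[0,0,0],255],[[-0.4,-1,0.1],[0,0,0],255]]'; python3 st.py
```

```text
clock: 7.95
position: [0.5497, 0.1624, 0.16]
ee_rot: [0.985, -0.168, 0.021, -0.017]
ft_force: [3.3, 14.7, 10.9]
grip_width: -0.0
t 7.95 p [549.7 162.4 160. ] nest xy 180.7 0.6 toolx yaw -19.38 z [ 0.047  0.027 -0.999] F [ 3.3 14.7 10.9] w -0.0
```

```bash
python3 -m pendant '[[[-0.4,-1.1,0.2],[0,0,0],255],[[-0.4,-1.1,0.2],[0,0,0],255]]'; python3 st.py; python3 - <<'E'
from workcell import manip
from h import *
c=manip.camera("side");a,b,x,y=(195,160,160,120);cv2.imwrite("pics/side5z.png",cv2.resize(c["pixels"][b:b+y,a:a+x,::-1],None,fx=5,fy=5,interpolation=cv2.INTER_CUBIC))
E
python3 st.py
```

```text
clock: 8.2
position: [0.5447, 0.148, 0.1703]
ee_rot: [0.986, -0.165, 0.026, -0.025]
ft_force: [1.1, 9.5, 7.4]
grip_width: -0.001
t 8.2 p [544.7 148.  170.3] nest xy 165.4 0.3 toolx yaw -19.03 z [ 0.059  0.042 -0.997] F [1.1 9.5 7.4] w -0.001
t 8.25 p [544.7 146.2 170.8] nest xy 163.7 -0.3 toolx yaw -19.13 z [ 0.059  0.041 -0.997] F [2.2 6.3 6.4] w -0.001
```

View pics/side5z.png

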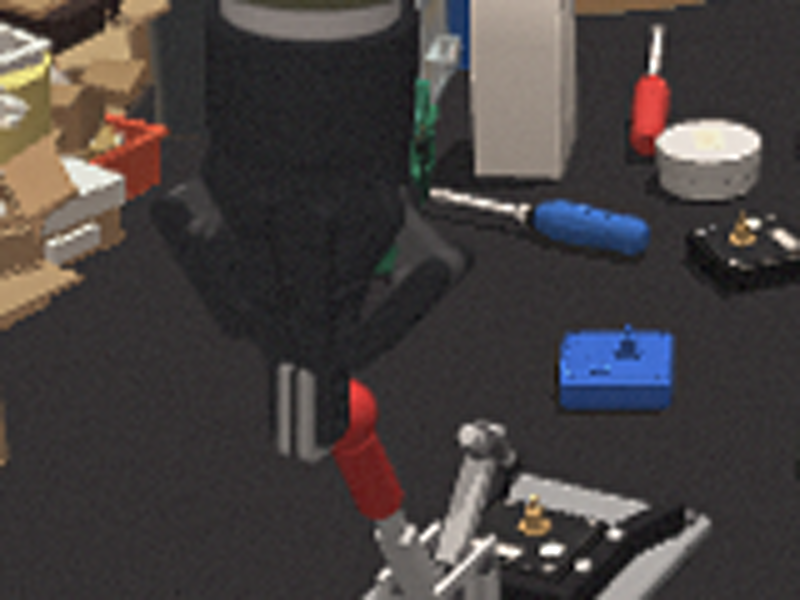

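The side view shows the ball pressed on the fingers' front at (358,405) and the clamp arm starting to come over. The push is tracking well, so I'll continue.

```bash
python3 -m pendant '[[[-0.4,-1.2,-0.1],[0,0,0],255],[[-0.4,-1.2,-0.1],[0,0,0],255]]'; python3 st.py;python3 -m pendant '[[[-0.4,-1.2,-0.1],[0,0,0],255],[[-0.4,-1.2,-0.1],[0,0,0],255]]'; python3 st.py
```

```text
clock: 8.5
position: [0.5385, 0.1247, 0.1724]
ee_rot: [0.986, -0.164, 0.029, -0.029]
ft_force: [0.6, 2.8, 2.7]
grip_width: -0.003
t 8.5 p [538.5 124.7 172.4] nest xy 141.4 -1.7 toolx yaw -18.97 z [ 0.066  0.048 -0.997] F [0.6 2.8 2.7] w -0.003
clock: 8.75
position: [0.5297, 0.0982, 0.1704]
ee_rot: [0.986, -0.164, 0.029, -0.029]
ft_force: [-0.3, -0.2, 0.7]
grip_width: 0.002
t 8.75 p [529.7  98.2 170.4] nest xy 113.5 -2.5 toolx yaw -19.03 z [ 0.066  0.047 -0.997] F [-0.3 -0.2  0.7] w 0.002
```

Force has fallen to zero at 113 mm, which is past the dead point. I'll stop, let it settle and look.

```bash
python3 -m pendant '[[[0,0,0],[0,0,0],255],[[0,0,0],[0,0,0],255]]'; python3 - <<'E'
from workcell import manip
from h import *
c=manip.camera("side");a,b,x,y=(195,160,160,120);cv2.imwrite("pics/side6z.png",cv2.resize(c["pixels"][b:b+y,a:a+x,::-1],None,fx=5,fy=5,interpolation=cv2.INTER_CUBIC))
E
python3 st.py
```

```text
clock: 9.0
position: [0.5289, 0.0961, 0.1697]
ee_rot: [0.985, -0.166, 0.028, -0.028]
ft_force: [0.3, -0.1, 0.4]
grip_width: -0.001
t 9.05 p [528.9  96.  169.7] nest xy 111.2 -2.5 toolx yaw -19.17 z [ 0.065  0.046 -0.997] F [ 0.5 -0.6  0.9] w -0.003
```

View pics/side6z.png

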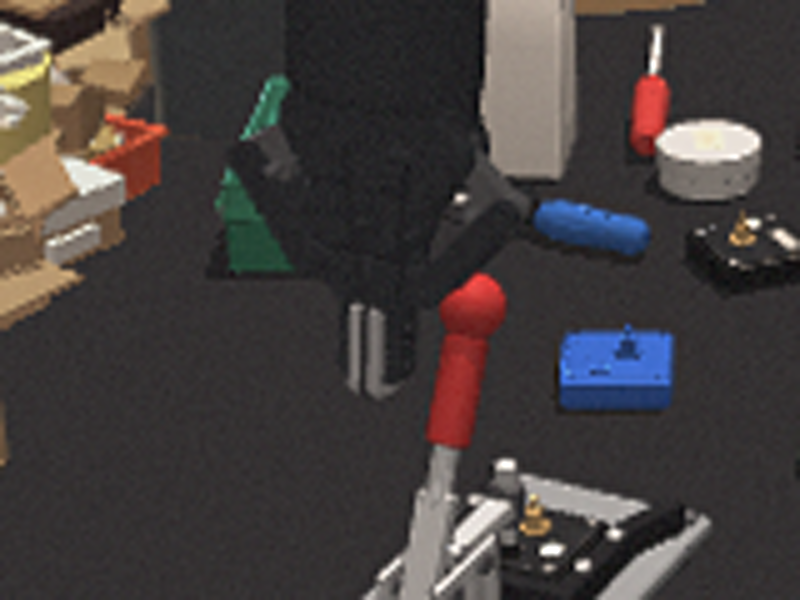

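The lever has swung over, with the ball at (473,305), and the plunger is down on the box at about (510,535). I'll retreat to clear the view and verify.

```bash
python3 -m pendant '[[[1,3,0],[0,0,0],255],[[1.5,4,1],[0,0,0],255],[[0,4,4],[0,0,0],255],[[-3,4,3],[0,0,0],255],[[-4,4,0],[0,0,0],255],[[0,0,0],[0,0,0],255]]'; python3 st.py; python3 - <<'E'
from workcell import manip
from h import *
C={}
for n,(a,b,x,y) in dict(top=(230,190,110,85),side=(235,200,110,85)).items():
    c=C[n]=manip.camera(n);cv2.imwrite(f"pics/{n}7z.png",cv2.resize(c["pixels"][b:b+y,a:a+x,::-1],None,fx=7,fy=7,interpolation=cv2.INTER_CUBIC));np.savez(n+"7.npz",**c)
a=np.radians(70.06);ex=np.array([np.cos(a),np.sin(a)])
for th in(0,.75,1.2):
    q=np.array([520.,78.8])+118*np.sin(.75-th)*ex;p=[*q/1e3,.05+.118*np.cos(.75-th)]
    print(th,[proj(C[n],p).round(1) for n in C])
for n in C:
    i=C[n]["pixels"].astype(int);r=((i[...,0]>1.9*i[...,1])&(i[...,0]>1.9*i[...,2])&(i[...,0]>100)).astype(np.uint8)
    k=np.zeros_like(r);s=np.s_[195:270,210:320] if n=="top" else np.s_[200:275,235:310];k[s]=r[s]
    _,mx,_,lo=cv2.minMaxLoc(cv2.distanceTransform(k,cv2.DIST_L2,5));print(n,lo,mx)
E
```

```text
clock: 9.8
position: [0.481, 0.2936, 0.2505]
ee_rot: [0.986, -0.165, 0.027, -0.027]
ft_force: [0.3, -0.2, -0.8]
grip_width: 0.001
t 9.8 p [481.  293.6 250.5] nest xy 280.6 109.8 toolx yaw -19.1 z [ 0.063  0.044 -0.997] F [ 0.3 -0.2 -0.8] w 0.001
0 [array([218.2, 215.4]), array([255.2, 258.4])]
0.75 [array([250.9, 220.2]), array([275.9, 226. ])]
1.2 [array([274.2, 227. ]), array([288.8, 221. ])]
top (274, 227) 5.793799877166748
side (287, 235) 4.0
```

View pics/top7z.png

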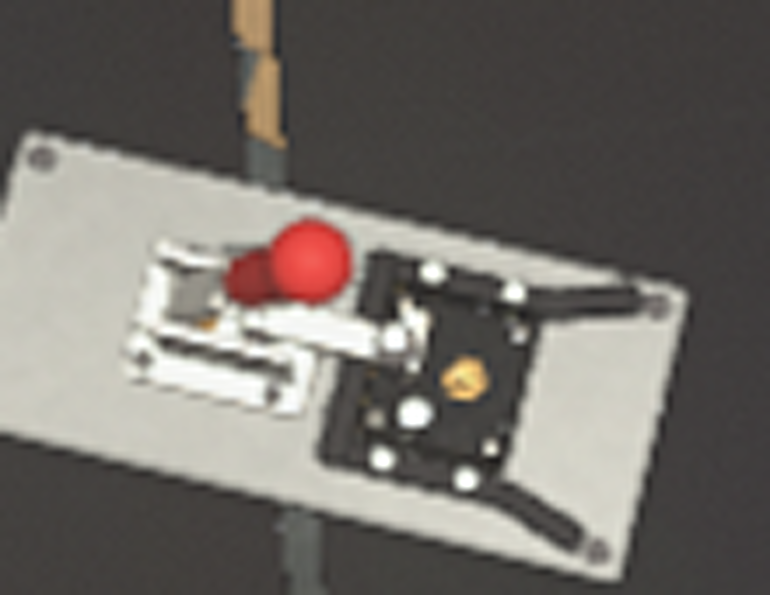

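View pics/side7z.png

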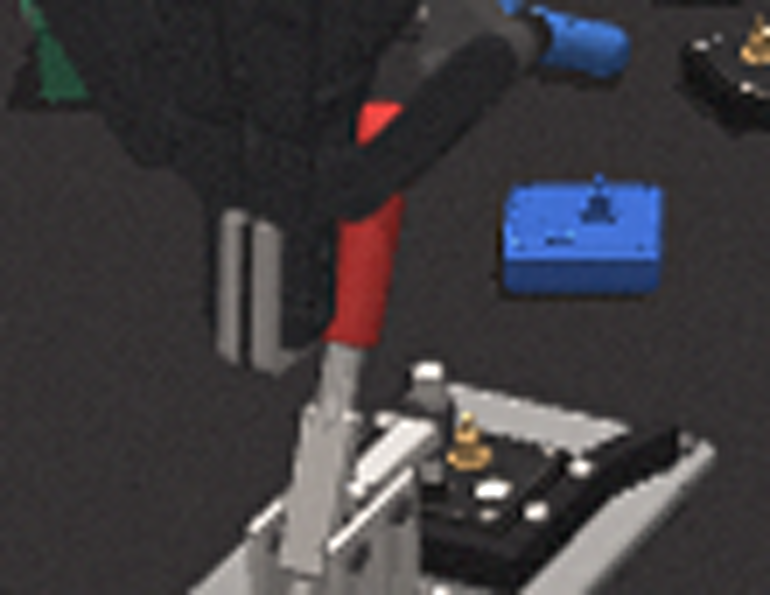

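The top view puts the ball at (274,227), exactly the pixel predicted for the locked angle of 1.20. The plunger rests on the box between the shaft at (465,380) and the stop, and the box is still square and home. In the side view the gripper hides part of the lever but isn't touching anything.

```bash
python3 -c "
from workcell import manip
print(manip.hand_in())"
```

```text
the job is handed in; nothing more can be done
None
```

I pushed the clock movement fully home, then pushed the red lever over until it snapped into lock, and handed the job in at about 10 s on the robot's clock.

- **Movement:** I pushed it with two part-open fingers until the back stop held at about 17 N. The fingers' contact face stopped 28.4 mm before the nest point, against 28 mm expected. Afterwards the top view showed it square in the nest, with its front edge within about 1 pixel (2.4 mm) of the home position.
- **Lever:** I pushed the ball with closed fingers, reading up to about 19 N at the tool, more than the 4–5 N expected. The likely cause is friction dragging the fingers up with the rising ball. The force fell to zero past the dead point. In the top view the ball sat at (274,227), the pixel predicted for the locked angle of 1.20, and the plunger was down on the box between the shaft and the stop.
- **Check that failed:** in the last side view the gripper hid the ball, so the side-view ball position doesn't count. The lock is confirmed by the top view and the lowered plunger.
- **Loose things:** I kept the fingers clear of them, and the wrist force near zero shows the robot was touching nothing at the end. I didn't measure their positions again.

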